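# Put the hairbrush away in the sliding-cover vanity box

### The arm

A 6-joint arm with a two-finger parallel gripper is mounted at the origin on the work surface. World frame = base frame: x ahead of the robot, y to its left, z up, the work surface at z = 0. Lengths are in m, angles in rad, forces in N, time in s.
With the tool pointing down it reaches from about 0.425 to 0.95 m from the base axis. Payload 3.5 kg.
Tool frame: the origin (TCP) lies at the very end of the fingers, on their centre line; the grasp point (between the pads) lies 19 mm behind it (ctrl.grip_point_offset is the distance from the TCP to the grasp point, in m); z points along the fingers, y is the line along which they close (so a half turn about z gives the same grasp; the last joint's range is limited). The gripper opens to 85 mm and grips with 20 to 120 N. Pads are 22 mm wide; open, the fingers measure 114 mm over their backs; the gripper's body (76 mm by 85 mm) begins 54 mm behind the grasp point. The pads swing forward as they close: fully open they stand 13 mm farther back than shut.
Start: joints at [1.175, 0.286, 1.577, -0, 1.279, -0.15], TCP at [0.164, 0.655, 0.231] pointing down, gripper open.
Joint ranges: [-2.77, 2.77], [-0.9, 2.22], [0.21, 2.48], [-1.53, 4.67], [0.24, 2.81], [-2.84, 2.84]. Speed limits (rad/s): [2.79, 2.79, 3.14, 3.14, 3.14, 3.14].

### API

Orientations are given as a unit quaternion [x, y, z, w].
In Python, from plant import ctrl gives the robot as it stands. The module is installed in compiled form; this text tells all that it offers.
- The arm moves only by the shell command python3 -m pendant 'ROWS' [OPENING] [FORCE]. ROWS is JSON, a list of rows, each an object of numbers: "dx", "dy", "dz": the shift along the tool's x, y, z in cm; "twist": the turn about the tool's z in degrees. A call has 1 to 10 rows; each row is the pose to reach, as a shift and turn from the pose commanded when the call began, along the tool's axes at that moment; what a row does not reach only later rows make up. A row lasts 1/8 s, in which the tool goes at most 62.5 mm and 10.7 degrees, less where a joint would pass 70% of its speed; a pose out of reach is approached as far as the arm can. A call with a gripper value outside its range is refused whole. OPENING is the opening in per cent of the stroke, from 0 (shut) to 100 (fully open), set as the call begins (- or left out, the last holds). The fingers move at their own pace and stop on an object; FORCE is the grip in N (left out, the last holds). Time passes only in rows, so rows that repeat a pose let the fingers close. It gives the time, the measured TCP pose, the force, the opening and the grip force at its end, in the units of the state.
- ctrl.get_state(): the state, without advancing time (a new reading comes with each control period).
- ctrl.read_camera(name): name is "scene" or "top"; returns a dict with "img" (420x560x3 uint8, red, green, blue), "depth" (420x560 float32, m along the optical axis (not along the pixel's ray), 0 where there is no reading), "camera_matrix" (3x3 intrinsics, pixels), "distortion" ([k1, k2, p1, p2, k3] as OpenCV has them; the pictures are not rectified), "xyz" and "rotation" of the camera in the world. Camera axes: x right, y up, looking along -z (the intrinsics and any distortion apply to the point x, -y, -z); pixel columns grow to the right and rows downward; lengths in m; the calibration is good to about 2 mm. A picture is of the moment at which its call begins.
- ctrl.sign_off(): hands the job in; it is judged then, once.
The state is a dict: "time": time; "qpos": joint angles; "dq": joint speeds; "joint_efforts": joint torques, N m; "eef_pos": TCP position; "tcp_rot": TCP orientation; "contact_force": force on the tool from outside, world axes, zero at the start; "wrist_torque": the same for the moment, N m; "opening": opening from 0.0 (shut) to 1.0 (fully open); "finger_force": force on a finger pad.
Only numpy, scipy, OpenCV 4.12 (cv2) and the standard library are available. Lean on these libraries where they do the work, as an engineer would, in place of code of your own. Each camera call takes 0.05 s, during which the arm holds its last target. There are 200 camera calls.

### The job

Put the hairbrush away: slide the green cover of the wooden vanity box all the way back, set the brush gently inside (not dropped) so that it lies flat on the box's floor with its bristles up, let go of it, then slide the cover fully shut. Leave the compact mirror, dish, watch and earring stand as they are.

Things in the scene. Friction and masses are not known exactly. Their poses are not given: they have to be found in the camera images.
- box: Pale wooden vanity box, fixed to the dresser, 124 mm wide (its x), 210 mm long (its y), 58 mm high. Origin at the centre of its underside; x across, y along its length in the direction in which the cover opens, z up. Its inside is 108 mm wide and 198 mm long, centred on the origin; its floor is 6 mm above the origin; the side walls are 8 mm thick, end walls 6 mm. The cover's underside runs 49 mm above the origin.
- cover (a joint): Green sliding cover of the box, 113 x 203 x 5 mm, top face 54.5 mm above the box's origin. 0 = shut against its stop, grows as it slides along the box's +y, up to 0.172 m = fully open (then a clear opening about 170 mm long is left, from the box's -y end wall, centred about 14 mm to -y of the box's origin). It needs about 2 N to slide, stays where it is left, and may start up to 45 mm ajar.
- cover_grip (a point): Centre of the brass rib on top of the cover, by which it is slid; the rib is 60 mm along the box's x, 14 mm along the box's y and 24 mm high (its top 12 mm above this point, the cover's top face 12 mm below it). With the cover shut the rib stands over the box's centre. Axes as the box's.
- brush_center (a point): Middle of the wooden hairbrush, 12 mm above its underside, about at its centre of mass. The brush lies on its back, bristles up, 154 mm long along its x (77 mm either way). The handle, 24 mm wide (y) and 22 mm high, runs from -77 to +12 mm in x, so this point is on the handle; the head, 46 mm wide, runs from +11 to +77 mm, 25 mm high over its bristles. z points up out of the bristle side. About 90 g.
- hairbrush: The same hairbrush; origin on its underside, 12 mm below brush_center, same axes.
- tray: Blue enamel tray with a white-edged rim, fixed, 250 mm (x) by 370 mm (y), floor 4 mm above the dresser top, rim 13 mm high. Origin at the centre of its underside. The brush, compact and dish lie on it side by side, about 115 mm apart, in any order.
- compact: Round chrome compact mirror, folded shut, 72 mm across, 15 mm high, on the tray; leave it. Origin at the centre of its underside.
- dish: Round terracotta dish, 76 mm across, 24 mm high, on the tray; leave it. Origin at the centre of its underside.
- watch: Steel watch laid out flat, 170 mm long (x), 40 mm wide, 11 mm high, beyond the box; leave it. Origin at the centre of its underside.
- stand: Clear acrylic earring stand with slots, 120 mm wide (y), 60 mm deep, 120 mm tall, beyond the tray; leave it. Origin at the centre of its underside.
Not all that is in view belongs to the job. Several things look just like the hairbrush: the one meant starts farthest to the robot's left.

How it is judged:
By the outcome, as a careful person would: the job done as asked, in the order asked, and still so for the second after the job is handed in, with the robot touching nothing.
It also fails if it takes over 72 s, if anything falls off the work surface, if the arm or the gripper's body presses on something with over 40 N, if the wrist force passes 120 N, or if a joint passes its speed limit or range.

## Working session

There is one attempt and no reset: what is moved stays moved. The work goes in short steps, Python scripts to look and compute and a shell command to move; the robot and the scene stay as the last step left them, time stands still between calls to the robot, and variables do not carry over. Pictures are saved under pics/ and viewed, at most 10 in all, crops included, and the job is handed in when it is done.

```bash
mkdir -p pics; cat > h.py <<'E'
import numpy as np, cv2
from plant import ctrl
def cap(n,save=None):
    c=ctrl.read_camera(n)
    if save: cv2.imwrite('pics/'+save+'.png',c['img'][:,:,::-1])
    d=c['depth'];h,w=d.shape
    u,v=np.meshgrid(np.arange(w),np.arange(h))
    p=cv2.undistortPoints(np.stack([u,v],-1).reshape(-1,1,2).astype(np.float64),np.array(c['camera_matrix']),np.array(c['distortion'])).reshape(h,w,2)
    P=np.stack([p[...,0]*d,-p[...,1]*d,-d],-1)
    R=np.array(c['rotation']); 
    if R.shape!=(3,3):
        from scipy.spatial.transform import Rotation as Ro; R=Ro.from_quat(R).as_matrix()
    W=P@R.T+np.array(c['xyz']); W[d==0]=np.nan
    return c['img'],W
E
python3 - <<'E'
from h import *
for n in('scene','top'):
    i,W=cap(n,n+'0'); np.save(n+'0.npy',W)
    print(np.nanmin(W.reshape(-1,3),0),np.nanmax(W.reshape(-1,3),0))
print(ctrl.get_state())
a=cv2.imread('pics/scene0.png');b=cv2.imread('pics/top0.png')
E
```

```text
[-1.7734793  -1.79124144 -0.7716881 ] [1.11019978 0.79961572 0.31459628]
[-0.17778023 -1.52979568 -0.77014614] [1.70399692 1.13322167 0.12424194]
{'time': 0.1, 'qpos': array([ 1.17501601e+00,  2.87131351e-01,  1.57801957e+00,  1.19192429e-05,
        1.27860548e+00, -1.49965854e-01]), 'dq': array([-0.0001004 , -0.00293604, -0.0024376 , -0.00023047,  0.00266642,
       -0.00019438]), 'joint_efforts': array([ 6.11089417e-04, -4.07300091e+01, -2.93698293e+01, -1.55670605e-04,
        3.48892027e-03, -2.11009177e-05]), 'eef_pos': array([0.16397501, 0.65417229, 0.23005528]), 'tcp_rot': array([ 1.22599662e-01,  9.92455617e-01, -1.04030761e-03, -2.97058354e-04]), 'contact_force': array([ 0.84323032, -0.54539626,  0.15698548]), 'wrist_torque': array([-0.05134704,  0.01121152, -0.06438208]), 'finger_force': 0.0, 'opening': 0.9984811744374588}
```

View pics/top0.png

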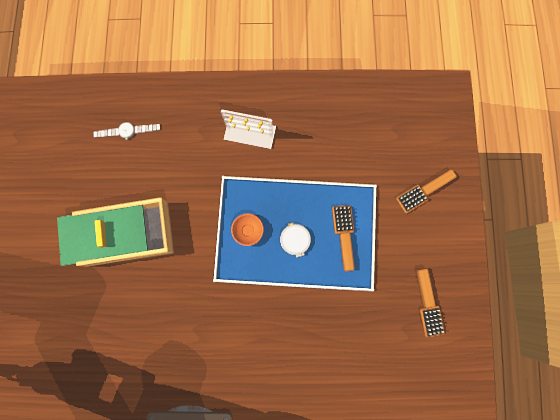

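View pics/scene0.png

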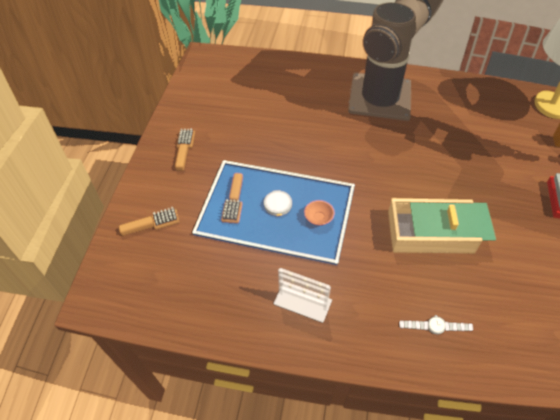

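The top view shows the box at about (112,232) with its cover partly open towards image left and the rib at (100,233). The brush to move is on the tray, with its head at (344,218) and its handle end at (349,268). The dish (247,230) and compact (295,239) are beside it, and the two decoy brushes are to the right. The scene view agrees: the robot is at the top, and its left is image right.

```bash
python3 - <<'E'
from h import *
W=np.load('top0.npy');im=cv2.imread('pics/top0.png')[:,:,::-1];hsv=cv2.cvtColor(im.copy(),cv2.COLOR_RGB2HSV)
for n,u,v in [('rib',100,233),('cover',120,235),('inside',153,228),('tablenear',300,350),('tray',270,270),('head',344,218),('handle',349,260),('decoy',432,320),('decoy2',412,198),('watch',126,130),('base',190,412)]:
    print(n,np.round(W[v,u],3))
def rect(m,name):
    m=m&~np.isnan(W[...,0]); P=W[m]
    r=cv2.minAreaRect((P[:,:2]*1000).astype(np.float32)); print(name,len(P),'rect mm',np.round(r[0],1),np.round(r[1],1),round(r[2],1),'mean',P.mean(0).round(4),'zpc',np.percentile(P[:,2],[5,50,95]).round(4))
    print('   corners',cv2.boxPoints(r).round(0).tolist())
H,S,V=hsv[...,0].astype(int),hsv[...,1].astype(int),hsv[...,2].astype(int)
uu,vv=np.meshgrid(np.arange(560),np.arange(420))
box=(uu<190)&(vv>190)&(vv<275)&(uu>50)
z=W[...,2]
rect(box&(H>40)&(H<90)&(S>80)&(z>0.045)&(z<.065),'cover')
rect(box&(z>0.065),'rib')
rect(box&(z>0.05)&(z<0.066),'boxtop')
rect(box&(z>0.05)&(z<0.066)&(H<35),'boxwood')
b=(uu>325)&(uu<362)&(vv>200)&(vv<275)&(z>0.013)
rect(b,'brush'); rect(b&(vv<232),'head');rect(b&(vv>238),'handle')
rect((uu>210)&(uu<380)&(vv>170)&(vv<295)&(H>95)&(H<120)&(S>120),'tray')
E
```

```text
rib [0.493 0.194 0.08 ]
cover [0.491 0.157 0.054]
inside [0.513 0.096 0.006]
tablenear [ 0.23  -0.251 -0.001]
tray [ 0.413 -0.183  0.004]
head [ 0.532 -0.357  0.016]
handle [ 0.434 -0.364  0.025]
decoy [ 0.296 -0.55   0.023]
decoy2 [ 0.58  -0.522  0.011]
watch [0.757 0.173 0.011]
base [ 0.095 -0.002  0.007]
cover 3692 rect mm [492.4 201.4] [113.3 204.7] 7.8 mean [0.4928 0.2008 0.0549] zpc [0.0519 0.0549 0.0578]
   corners [[422.0, 295.0], [450.0, 92.0], [562.0, 108.0], [535.0, 311.0]]
rib 229 rect mm [494.1 198.5] [60.5 16.8] 8.2 mean [0.4939 0.1962 0.0768] zpc [0.0677 0.0779 0.0817]
   corners [[463.0, 203.0], [465.0, 186.0], [525.0, 195.0], [523.0, 211.0]]
boxtop 4711 rect mm [496.9 178.9] [125.2 252.2] 9.0 mean [0.4938 0.1898 0.0555] zpc [0.0521 0.0553 0.0596]
   corners [[415.0, 294.0], [455.0, 45.0], [578.0, 64.0], [539.0, 313.0]]
boxwood 941 rect mm [496.9 178.9] [125.2 252.2] 9.0 mean [0.4977 0.145  0.0579] zpc [0.0533 0.058  0.0613]
   corners [[415.0, 294.0], [455.0, 45.0], [578.0, 64.0], [539.0, 313.0]]
brush 907 rect mm [ 486.4 -358.1] [151.7  45.6] 4.5 mean [ 0.4951 -0.357   0.021 ] zpc [0.0144 0.0202 0.028 ]
   corners [[409.0, -341.0], [413.0, -387.0], [564.0, -375.0], [560.0, -329.0]]
head 479 rect mm [ 531.  -354.5] [62.3 45.6] 4.5 mean [ 0.5306 -0.3543  0.0182] zpc [0.0141 0.0177 0.0264]
   corners [[498.0, -334.0], [502.0, -380.0], [564.0, -375.0], [560.0, -329.0]]
handle 346 rect mm [ 447.5 -362. ] [73.7 24.7] 5.7 mean [ 0.4468 -0.361   0.0246] zpc [0.0196 0.025  0.0282]
   corners [[410.0, -353.0], [412.0, -378.0], [485.0, -371.0], [483.0, -346.0]]
tray 12467 rect mm [ 500.4 -244. ] [359.5 237.9] 86.3 mean [ 0.4996 -0.2432  0.0039] zpc [0.0007 0.0039 0.0072]
   corners [[370.0, -416.0], [607.0, -431.0], [631.0, -72.0], [393.0, -57.0]]
```

```bash
cat >> h.py <<'E'
def goto(x,y,z,yaw):
    """print pendant shift (cm, deg) to TCP x,y,z with tool y at world yaw (deg)"""
    from scipy.spatial.transform import Rotation as Ro
    s=ctrl.get_state(); R=Ro.from_quat(s['tcp_rot']).as_matrix()
    d=R.T@(np.array([x,y,z])-s['eef_pos'])*100
    cur=np.degrees(np.arctan2(R[1,1],R[0,1])); t=-((yaw-cur+180)%360-180)
    print('t',s['time'],'shift',d.round(2),'twist',round(t,1),'cur',s['eef_pos'].round(4),round(cur,1),'F',s['contact_force'].round(1))
E
python3 -c "
from h import *
goto(.4935,.199,.13,98.2);goto(.4935,.199,.060,98.2)"
```

```text
t 0.1 shift [-43.04 -36.11  10.07] twist -22.3 cur [0.164  0.6542 0.2301] 75.9 F [ 0.8 -0.5  0.2]
t 0.1 shift [-43.04 -36.09  17.07] twist -22.3 cur [0.164  0.6542 0.2301] 75.9 F [ 0.8 -0.5  0.2]
```

```bash
python3 -m pendant '[{"dx":-4.8,"dy":-4,"dz":0,"twist":-5},{"dx":-9.6,"dy":-8,"dz":0,"twist":-10},{"dx":-14.4,"dy":-12,"dz":1,"twist":-15},{"dx":-19.2,"dy":-16,"dz":2,"twist":-20},{"dx":-24,"dy":-20,"dz":4,"twist":-22.3},{"dx":-28.8,"dy":-24,"dz":6,"twist":-22.3},{"dx":-33.6,"dy":-28,"dz":8,"twist":-22.3},{"dx":-38.4,"dy":-32,"dz":10,"twist":-22.3},{"dx":-43,"dy":-36,"dz":10,"twist":-22.3},{"dx":-43,"dy":-36,"dz":10,"twist":-22.3}]' 100 30
python3 - <<'E'
from h import *
goto(.4935,.199,.060,98.2)
i,W=cap('scene','s1');z=W[...,2];uu,vv=np.meshgrid(np.arange(560),np.arange(420))
W=np.load('scene0.npy');z=W[...,2]
m=(uu>440)&(uu<465)&(vv>200)&(vv<232)&(z>.066)&(z<.09);P=W[m];r=cv2.minAreaRect((P[:,:2]*1000).astype(np.float32));print('rib from scene',len(P),r,P.mean(0))
E
```

```text
time: 1.35
eef_pos: [0.495, 0.198, 0.1306]
tcp_rot: [-0.069, 0.998, -0.0, -0.0]
contact_force: [-0.3, 0.8, -0.1]
opening: 1.0
finger_force: 0.0
t 1.35 shift [0.13 0.13 7.06] twist -0.3 cur [0.495  0.198  0.1306] 97.9 F [-0.3  0.8 -0.1]
rib from scene 141 ((493.2835388183594, 196.89895629882812), (60.1059455871582, 14.433716773986816), 9.673717498779297) [0.49545598 0.19543798 0.07661978]
```

View pics/s1.png

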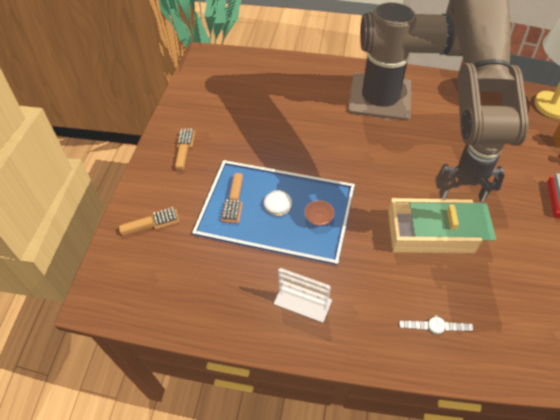

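The open gripper hangs at about (470,185), straddling the rib at (453,217), which matches the numbers. Next I go down and grip the rib.

```bash
python3 -m pendant '[{"dz":3},{"dz":5},{"dz":6.5},{"dz":7},{"dz":7}]' 100 30; python3 -m pendant '[{},{},{},{},{},{}]' 0 30; python3 -c "
from h import *
goto(.4935,.199,.060,98.2)"
```

```text
t 1.4 shift [0.13 0.08 7.08] twist -0.2 cur [0.4949 0.1984 0.1308] 98.0 F [ 0.2 -0.5  0.7]$[0]: bad value
$[0]: bad value
```

```bash
python3 -m pendant '[{"dx":0,"dy":0,"dz":3,"twist":0},{"dx":0,"dy":0,"dz":5,"twist":0},{"dx":0,"dy":0,"dz":6.5,"twist":0},{"dx":0,"dy":0,"dz":7,"twist":0},{"dx":0,"dy":0,"dz":7,"twist":0}]' 100 30; python3 -m pendant '[{"dx":0,"dy":0,"dz":0,"twist":0},{"dx":0,"dy":0,"dz":0,"twist":0},{"dx":0,"dy":0,"dz":0,"twist":0},{"dx":0,"dy":0,"dz":0,"twist":0},{"dx":0,"dy":0,"dz":0,"twist":0},{"dx":0,"dy":0,"dz":0,"twist":0}]' 0 30; python3 -c "
from h import *
goto(.4935,.199,.060,98.2)"
```

```text
time: 2.02
eef_pos: [0.4936, 0.2014, 0.0614]
tcp_rot: [-0.072, 0.997, 0.0, 0.0]
contact_force: [-0.7, -0.2, -0.2]
opening: 1.002
finger_force: 0.0
time: 2.78
eef_pos: [0.4939, 0.2007, 0.0617]
tcp_rot: [-0.072, 0.997, -0.0, 0.0]
contact_force: [-0.7, -1.1, 2.9]
opening: 0.154
finger_force: 34.2
t 2.775 shift [ 0.06 -0.16  0.17] twist 0.1 cur [0.4939 0.2007 0.0617] 98.3 F [-0.7 -1.1  2.9]
```

```bash
python3 -m pendant '[{"dx":0,"dy":1,"dz":0,"twist":0},{"dx":0,"dy":2.5,"dz":0,"twist":0},{"dx":0,"dy":4,"dz":0,"twist":0},{"dx":0,"dy":5.5,"dz":0,"twist":0},{"dx":0,"dy":7,"dz":0,"twist":0},{"dx":0,"dy":8.5,"dz":0,"twist":0},{"dx":0,"dy":10,"dz":0,"twist":0},{"dx":0,"dy":11,"dz":0,"twist":0},{"dx":0,"dy":12,"dz":0,"twist":0},{"dx":0,"dy":12,"dz":0,"twist":0}]'; python3 -m pendant '[{"dx":0,"dy":0.2,"dz":0,"twist":0},{"dx":0,"dy":0.4,"dz":0,"twist":0},{"dx":0,"dy":0.6,"dz":0,"twist":0},{"dx":0,"dy":0.6,"dz":0,"twist":0}]'
```

```text
time: 4.03
eef_pos: [0.4754, 0.3216, 0.0617]
tcp_rot: [-0.072, 0.997, 0.001, -0.001]
contact_force: [-4.3, 0.9, 5.9]
opening: 0.159
finger_force: 34.5
time: 4.53
eef_pos: [0.4746, 0.3266, 0.0617]
tcp_rot: [-0.072, 0.997, 0.0, -0.001]
contact_force: [-4.5, -1.4, 5.6]
opening: 0.153
finger_force: 34.6
```

```bash
python3 -m pendant '[{"dx":0,"dy":0.2,"dz":0,"twist":0},{"dx":0,"dy":0.4,"dz":0,"twist":0},{"dx":0,"dy":0.5,"dz":0,"twist":0},{"dx":0,"dy":0.5,"dz":0,"twist":0}]'; python3 -m pendant '[{"dx":0,"dy":0.2,"dz":0,"twist":0},{"dx":0,"dy":0.4,"dz":0,"twist":0},{"dx":0,"dy":0.4,"dz":0,"twist":0}]'
```

```text
time: 5.03
eef_pos: [0.4742, 0.3294, 0.0617]
tcp_rot: [-0.072, 0.997, -0.002, -0.001]
contact_force: [-3.8, -8.6, 9.4]
opening: 0.154
finger_force: 34.9
time: 5.4
eef_pos: [0.4741, 0.3296, 0.0617]
tcp_rot: [-0.073, 0.997, -0.006, -0.002]
contact_force: [-2.0, -21.6, 11.5]
opening: 0.152
finger_force: 35.5
```

```bash
python3 -m pendant '[{"dx":0,"dy":-0.3,"dz":0,"twist":0},{"dx":0,"dy":-0.5,"dz":0,"twist":0}]'; python3 -m pendant '[{"dx":0,"dy":0,"dz":0,"twist":0},{"dx":0,"dy":0,"dz":0,"twist":0},{"dx":0,"dy":0,"dz":0,"twist":0},{"dx":0,"dy":0,"dz":0,"twist":0},{"dx":0,"dy":0,"dz":-2,"twist":0},{"dx":0,"dy":0,"dz":-7,"twist":0},{"dx":0,"dy":0,"dz":-10,"twist":0},{"dx":0,"dy":0,"dz":-10,"twist":0}]' 100;  python3 - <<'E'
from h import *
b=np.radians(4.8)  # brush yaw
gx,gy=.4864-.008*np.cos(b),-.3575-.008*np.sin(b)
goto(gx,gy,.16,94.8)
E
```

```text
time: 5.65
eef_pos: [0.4742, 0.3294, 0.0617]
tcp_rot: [-0.072, 0.997, -0.0, -0.001]
contact_force: [-4.7, -0.2, 6.8]
opening: 0.156
finger_force: 34.7
time: 6.65
eef_pos: [0.4775, 0.3307, 0.1666]
tcp_rot: [-0.072, 0.997, 0.002, 0.004]
contact_force: [0.4, 0.2, 0.5]
opening: 1.0
finger_force: 0.0
t 6.65 shift [  9.76 -68.2    0.39] twist 3.4 cur [0.4775 0.3307 0.1666] 98.2 F [0.4 0.2 0.5]
```

```bash
python3 -m pendant '[{"dx":0.8,"dy":-5.5,"dz":0,"twist":0},{"dx":1.6,"dy":-11.5,"dz":0,"twist":0},{"dx":2.5,"dy":-17.5,"dz":0,"twist":0},{"dx":3.4,"dy":-23.5,"dz":0,"twist":0},{"dx":4.3,"dy":-29.5,"dz":0,"twist":0},{"dx":5.1,"dy":-35.5,"dz":0,"twist":0},{"dx":6,"dy":-41.5,"dz":0,"twist":0},{"dx":6.9,"dy":-47.5,"dz":0,"twist":0},{"dx":7.8,"dy":-53.5,"dz":0,"twist":0},{"dx":8.6,"dy":-59.5,"dz":0,"twist":0}]';python3 - <<'E'
from h import *
i,W=cap('top','t2');np.save('t2.npy',W)
goto(.4784,-.3582,.16,94.8)
z=W[...,2];uu,vv=np.meshgrid(np.arange(560),np.arange(420))
box=(uu<190)&(vv>190)&(vv<290);g=i[...,1].astype(int)>i[...,0].astype(int)*1.3
def rect(m):
    P=W[m&~np.isnan(z)];r=cv2.minAreaRect((P[:,:2]*1000).astype(np.float32));print(len(P),r,cv2.boxPoints(r).round().tolist())
rect(box&(z>.045)&(z<.064)&g)
rect(box&(z>.05)&(z<.064)&(W[...,1]<.19)&~g)
rect(box&(z>.002)&(z<.011)&(vv>205)&(vv<258)&(uu>75)&(uu<160))
E
```

```text
time: 7.9
eef_pos: [0.4742, -0.2733, 0.1606]
tcp_rot: [-0.071, 0.997, 0.0, -0.0]
contact_force: [0.4, 0.7, -0.1]
opening: 0.998
finger_force: 0.0
t 7.95 shift [ 0.67 -7.78  0.17] twist 3.2 cur [ 0.4743 -0.2802  0.1613] 98.0 F [-0.6 -4.6  1.1]
3714 ((473.2464294433594, 332.1737060546875), (113.50546264648438, 205.14500427246094), 8.472249031066895) [[402.0, 425.0], [432.0, 222.0], [544.0, 239.0], [514.0, 442.0]]
639 ((504.2967224121094, 126.39195251464844), (123.91458129882812, 146.82388305664062), 8.672224044799805) [[432.0, 190.0], [454.0, 44.0], [577.0, 63.0], [554.0, 208.0]]
2953 ((505.6617431640625, 184.46221923828125), (124.07414245605469, 211.81211853027344), 0.1047198623418808) [[443.0, 290.0], [444.0, 78.0], [568.0, 79.0], [568.0, 290.0]]
```

View pics/t2.png

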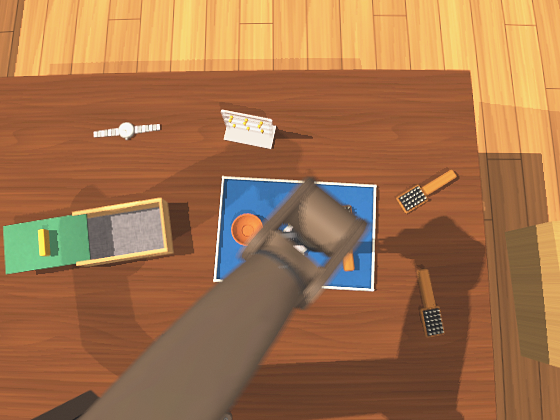

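The cover is fully open: green at (45,243), with the box's floor showing at (140,230). The gripper is over the tray, hiding part of the brush. I continue to the brush and go down.

```bash
python3 -m pendant '[{"dx":0.4,"dy":-4,"dz":0,"twist":1.6},{"dx":0.7,"dy":-7.2,"dz":0,"twist":3.2},{"dx":0.7,"dy":-7.2,"dz":2,"twist":3.2},{"dx":0.7,"dy":-7.2,"dz":5,"twist":3.2},{"dx":0.7,"dy":-7.2,"dz":8,"twist":3.2},{"dx":0.7,"dy":-7.2,"dz":9,"twist":3.2},{"dx":0.7,"dy":-7.2,"dz":9,"twist":3.2},{"dx":0.7,"dy":-7.2,"dz":9,"twist":3.2}]' 80; python3 - <<'E'
from h import *
goto(.4784,-.3582,.006,94.8)
i,W=cap('scene','s3');cv2.imwrite('pics/s3c.png',cv2.resize(i[120:280,180:340,::-1],None,fx=3.5,fy=3.5))
E
```

```text
time: 8.95
eef_pos: [0.4791, -0.3441, 0.0725]
tcp_rot: [-0.044, 0.999, -0.001, 0.001]
contact_force: [0.1, 0.1, 0.6]
opening: 0.801
finger_force: 0.0
t 8.95 shift [ 0.2  -1.38  6.66] twist 0.2 cur [ 0.4791 -0.3441  0.0725] 95.0 F [0.1 0.1 0.6]
```

View pics/s3c.png

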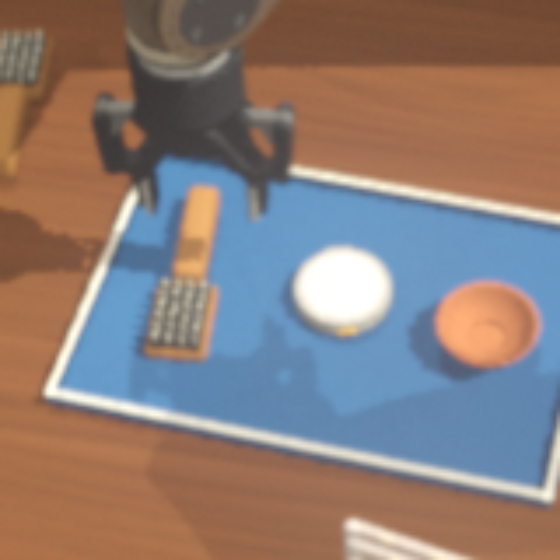

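```bash
python3 -m pendant '[{"dx":0.2,"dy":-1.4,"dz":1,"twist":0},{"dx":0.2,"dy":-1.4,"dz":3,"twist":0},{"dx":0.2,"dy":-1.4,"dz":5,"twist":0},{"dx":0.2,"dy":-1.4,"dz":6,"twist":0},{"dx":0.2,"dy":-1.4,"dz":6.5,"twist":0},{"dx":0.2,"dy":-1.4,"dz":6.6,"twist":0},{"dx":0.2,"dy":-1.4,"dz":6.6,"twist":0}]' ; python3 -c "
from h import *
goto(.4784,-.3582,.005,94.8)"
```

```text
time: 9.88
eef_pos: [0.478, -0.3583, 0.0059]
tcp_rot: [-0.044, 0.999, -0.0, 0.0]
contact_force: [-0.4, 0.4, 0.4]
opening: 0.801
finger_force: 0.0
t 9.875 shift [-0.04  0.01  0.09] twist 0.2 cur [ 0.478  -0.3583  0.0059] 95.0 F [-0.4  0.4  0.4]
```

```bash
python3 -m pendant '[{"dx":0,"dy":0,"dz":0,"twist":0},{"dx":0,"dy":0,"dz":0,"twist":0},{"dx":0,"dy":0,"dz":0,"twist":0},{"dx":0,"dy":0,"dz":0,"twist":0},{"dx":0,"dy":0,"dz":0,"twist":0},{"dx":0,"dy":0,"dz":0,"twist":0}]' 0 40; python3 -m pendant '[{"dx":0,"dy":0,"dz":-1,"twist":0},{"dx":0,"dy":0,"dz":-3,"twist":0},{"dx":0,"dy":0,"dz":-6,"twist":0},{"dx":0,"dy":0,"dz":-10,"twist":0},{"dx":0,"dy":0,"dz":-13,"twist":0},{"dx":0,"dy":0,"dz":-13,"twist":0}]';python3 - <<'E'
from h import *
b=np.radians(8.5);c=np.array([.4992,.1595])+(-.006)*np.array([-np.sin(b),np.cos(b)]);print(c)
goto(*c,.14,8.5)
i,W=cap('scene','s4');cv2.imwrite('pics/s4c.png',cv2.resize(i[60:260,160:360,::-1],None,fx=2.8,fy=2.8))
E
```

```text
time: 10.62
eef_pos: [0.478, -0.3584, 0.0059]
tcp_rot: [-0.044, 0.999, -0.0, 0.0]
contact_force: [-0.5, -0.6, 4.8]
opening: 0.271
finger_force: 40.5
time: 11.38
eef_pos: [0.4792, -0.3596, 0.1396]
tcp_rot: [-0.044, 0.999, -0.003, 0.003]
contact_force: [0.3, -0.3, -0.7]
opening: 0.275
finger_force: 39.9
[0.50008686 0.1535659 ]
t 11.375 shift [-6.57 50.93 -0.32] twist 86.5 cur [ 0.4792 -0.3596  0.1396] 95.0 F [ 0.3 -0.3 -0.7]
```

View pics/s4c.png

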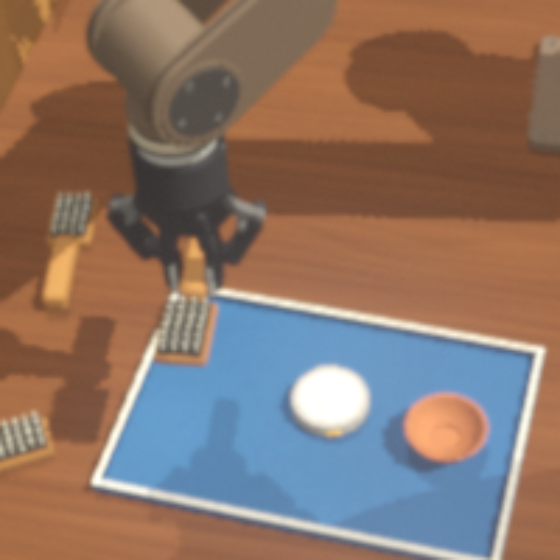

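The brush is held by its handle, level, with the head towards +x. I carry it over to the box.

```bash
python3 -m pendant '[{"dx":-0.4,"dy":3,"dz":-1,"twist":8},{"dx":-1.1,"dy":8.5,"dz":-2,"twist":17},{"dx":-1.8,"dy":14,"dz":-2,"twist":26},{"dx":-2.6,"dy":20,"dz":-2,"twist":35},{"dx":-3.4,"dy":26,"dz":-2,"twist":44},{"dx":-4.1,"dy":32,"dz":-2,"twist":53},{"dx":-4.9,"dy":38,"dz":-2,"twist":62},{"dx":-5.7,"dy":44,"dz":-2,"twist":71},{"dx":-6.3,"dy":49,"dz":-2,"twist":79},{"dx":-6.6,"dy":51,"dz":-2,"twist":86.5}]';python3 -m pendant '[{"dx":0,"dy":0,"dz":0,"twist":0},{"dx":0,"dy":0,"dz":0,"twist":0},{"dx":0,"dy":0,"dz":0,"twist":0},{"dx":0,"dy":0,"dz":0,"twist":0}]'; python3 -c "
from h import *
goto(.5001,.1536,.10,8.5)"
```

```text
time: 12.68
eef_pos: [0.4969, 0.1584, 0.153]
tcp_rot: [0.653, 0.757, -0.001, -0.002]
contact_force: [0.2, -0.8, -0.6]
opening: 0.27
finger_force: 39.9
time: 13.18
eef_pos: [0.4989, 0.1549, 0.1552]
tcp_rot: [0.653, 0.757, -0.0, -0.0]
contact_force: [0.2, 0.4, -0.7]
opening: 0.271
finger_force: 39.9
t 13.175 shift [-0.15  0.1   5.52] twist -0.0 cur [0.4989 0.1549 0.1552] 8.5 F [ 0.2  0.4 -0.7]
```

```bash
python3 - <<'E'
from h import *
b=np.radians(8.5)
for n in('scene','top'):
    i,W=cap(n,n+'5'); z=W[...,2]; D=W[...,:2]-np.array([.4992,.1595])
    X=D[...,0]*np.cos(b)+D[...,1]*np.sin(b); Y=-D[...,0]*np.sin(b)+D[...,1]*np.cos(b)
    m=(z>.148)&(z<.185)&(abs(X)<.05)&(abs(Y)<.2)
    h=cv2.cvtColor(i.copy(),cv2.COLOR_RGB2HSV);w=m&(h[...,0]<22)&(h[...,1]>110)&(h[...,2]>90)
    hd=m&(Y<-.03)
    for q in(w,hd):
        if q.sum(): print(n,q.sum(),'Y',np.percentile(Y[q],[0,2,98,100]).round(4),'X',np.percentile(X[q],[0,2,98,100]).round(4),'z',np.percentile(z[q],[2,50,98]).round(3))
i=cv2.imread('pics/scene5.png');j=cv2.imread('pics/top5.png')
cv2.imwrite('pics/c5.png',np.hstack([cv2.resize(i[100:280,340:520],(400,400)),cv2.resize(j[150:300,20:220],(400,400))]))
E
```

```text
scene 413 Y [-0.0926 -0.0915  0.0593  0.0611] X [-0.0245 -0.0197  0.0211  0.0226] z [0.157 0.166 0.178]
scene 497 Y [-0.0926 -0.0913 -0.032  -0.0302] X [-0.0255 -0.0217  0.0207  0.0221] z [0.158 0.168 0.179]
top 332 Y [-0.091  -0.0902  0.0034  0.008 ] X [-0.0251 -0.024   0.0194  0.0203] z [0.16  0.167 0.178]
top 672 Y [-0.0916 -0.0902 -0.0316 -0.03  ] X [-0.0251 -0.0237  0.0187  0.0203] z [0.159 0.168 0.178]
```

View pics/c5.png

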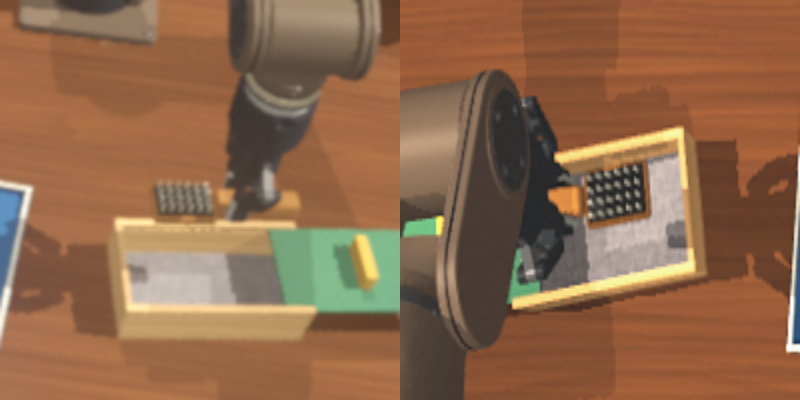

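The brush hangs over the opening. Measured in the box frame it runs from Y -92 to +61 mm, against the opening's -99 to +70, so it fits. I lower it.

```bash
python3 -m pendant '[{"dx":0.1,"dy":0.2,"dz":1,"twist":0},{"dx":0.1,"dy":0.2,"dz":3.5,"twist":0},{"dx":0.1,"dy":0.2,"dz":6.5,"twist":0},{"dx":0.1,"dy":0.2,"dz":9.5,"twist":0},{"dx":0.1,"dy":0.2,"dz":11.5,"twist":0},{"dx":0.1,"dy":0.2,"dz":13,"twist":0},{"dx":0.1,"dy":0.2,"dz":13.8,"twist":0},{"dx":0.1,"dy":0.2,"dz":14.2,"twist":0},{"dx":0.1,"dy":0.2,"dz":14.2,"twist":0}]'; python3 -m pendant '[{"dx":0,"dy":0,"dz":0.15,"twist":0},{"dx":0,"dy":0,"dz":0.25,"twist":0},{"dx":0,"dy":0,"dz":0.25,"twist":0},{"dx":0,"dy":0,"dz":0.25,"twist":0}]'
```

```text
time: 14.4
eef_pos: [0.501, 0.1571, 0.0136]
tcp_rot: [0.653, 0.758, 0.0, 0.0]
contact_force: [0.0, 0.1, -1.2]
opening: 0.271
finger_force: 39.9
time: 14.9
eef_pos: [0.5007, 0.1571, 0.011]
tcp_rot: [0.653, 0.758, 0.0, 0.0]
contact_force: [0.6, 0.1, -0.3]
opening: 0.268
finger_force: 39.9
```

```bash
python3 -m pendant '[{"dx":0,"dy":0,"dz":0.1,"twist":0},{"dx":0,"dy":0,"dz":0.2,"twist":0},{"dx":0,"dy":0,"dz":0.2,"twist":0},{"dx":0,"dy":0,"dz":0.2,"twist":0}]'; python3 -m pendant '[{"dx":0,"dy":0,"dz":0.1,"twist":0},{"dx":0,"dy":0,"dz":0.1,"twist":0},{"dx":0,"dy":0,"dz":0.1,"twist":0}]'
```

```text
time: 15.4
eef_pos: [0.5006, 0.1571, 0.0088]
tcp_rot: [0.653, 0.758, -0.0, -0.0]
contact_force: [-0.3, -0.4, 0.2]
opening: 0.271
finger_force: 39.9
time: 15.78
eef_pos: [0.5007, 0.1571, 0.0079]
tcp_rot: [0.653, 0.758, 0.0, 0.0]
contact_force: [-0.3, -0.3, 0.0]
opening: 0.269
finger_force: 39.9
```

```bash
python3 -m pendant '[{"dx":0,"dy":0,"dz":0.1,"twist":0},{"dx":0,"dy":0,"dz":0.1,"twist":0},{"dx":0,"dy":0,"dz":0.1,"twist":0}]'; python3 -c "
from h import *
import time
for k in range(4):
    ctrl.read_camera('scene');print(ctrl.get_state()['contact_force'].round(1))"
```

```text
time: 16.15
eef_pos: [0.5008, 0.1571, 0.0079]
tcp_rot: [0.653, 0.758, -0.0, -0.0]
contact_force: [-3.1, -1.7, 6.8]
opening: 0.274
finger_force: 40.9
[-3.2 -1.2  6.8]
[-3.2 -0.9  6.9]
[-2.9 -1.4  6.2]
[-3.  -0.6  7.1]
```

The brush is resting on the floor. I open partway, lift straight up, then look.

```bash
python3 -m pendant '[{"dx":0,"dy":0,"dz":-0.1,"twist":0},{"dx":0,"dy":0,"dz":-0.1,"twist":0},{"dx":0,"dy":0,"dz":-0.1,"twist":0},{"dx":0,"dy":0,"dz":-0.1,"twist":0}]' 50; python3 -m pendant '[{"dx":0,"dy":0,"dz":-1,"twist":0},{"dx":0,"dy":0,"dz":-3,"twist":0},{"dx":0,"dy":0,"dz":-7,"twist":0},{"dx":0,"dy":0,"dz":-12,"twist":0},{"dx":5,"dy":0,"dz":-14,"twist":-10},{"dx":10,"dy":0,"dz":-14,"twist":-20},{"dx":15,"dy":0,"dz":-14,"twist":-30},{"dx":17,"dy":0,"dz":-14,"twist":-40},{"dx":17,"dy":0,"dz":-14,"twist":-50},{"dx":17,"dy":0,"dz":-14,"twist":-60}]'; python3 - <<'E'
from h import *
b=np.radians(8.5)
goto(.4741,.3296,.0617,98.2);
for n in('scene','top'):
    i,W=cap(n,n+'6'); z=W[...,2]; D=W[...,:2]-np.array([.4992,.1595])
    X=D[...,0]*np.cos(b)+D[...,1]*np.sin(b); Y=-D[...,0]*np.sin(b)+D[...,1]*np.cos(b)
    m=(z>.013)&(z<.045)&(abs(X)<.045)&(abs(Y+.0143)<.083)
    for q in(m&(Y<-.03),m&(Y>-.02)):
        if q.sum(): print(n,q.sum(),'Y',np.percentile(Y[q],[2,98]).round(4),'X',np.percentile(X[q],[2,98]).round(4),'z',np.percentile(z[q],[2,50,98]).round(3))
i=cv2.imread('pics/scene6.png');j=cv2.imread('pics/top6.png')
cv2.imwrite('pics/c6.png',np.hstack([cv2.resize(i[140:290,350:500],(400,400)),cv2.resize(j[150:300,20:220],(400,400))]))
E
```

```text
time: 16.85
eef_pos: [0.5005, 0.1571, 0.0076]
tcp_rot: [0.653, 0.758, -0.0, -0.0]
contact_force: [0.4, -0.2, 0.3]
opening: 0.5
finger_force: 0.0
time: 18.1
eef_pos: [0.4752, 0.3258, 0.1485]
tcp_rot: [0.183, 0.983, 0.0, 0.0]
contact_force: [0.3, -0.1, 0.3]
opening: 0.499
finger_force: 0.0
t 18.1 shift [0.24 0.31 8.68] twist -29.3 cur [0.4752 0.3258 0.1485] 68.9 F [ 0.3 -0.1  0.3]
scene 356 Y [-0.0886 -0.0326] X [-0.02    0.0223] z [0.015 0.02  0.03 ]
scene 306 Y [-0.0185  0.0599] X [-0.0101  0.0122] z [0.014 0.027 0.032]
top 465 Y [-0.0879 -0.0312] X [-0.0214  0.0204] z [0.015 0.02  0.031]
top 380 Y [-0.0185  0.0621] X [-0.0109  0.0124] z [0.017 0.028 0.031]
```

View pics/c6.png

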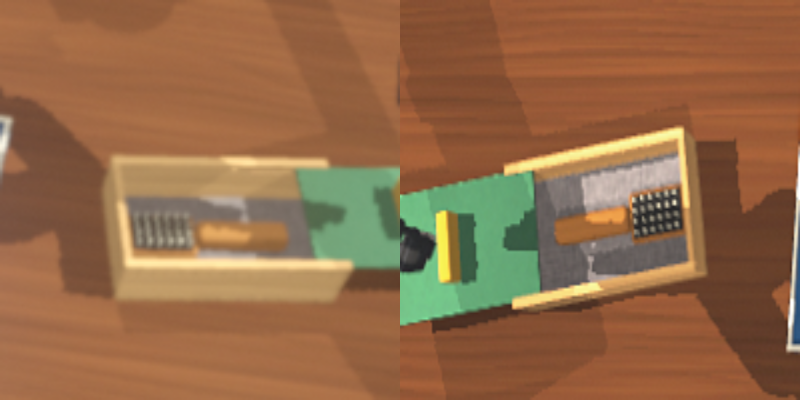

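The brush lies flat in the box, bristles up, its top at 31 mm and well under the cover. The open cover's rib is at (447,247) in the right half. Next I grip the rib.

```bash
python3 -m pendant '[{"dx":0.1,"dy":0.2,"dz":0,"twist":-10},{"dx":0.2,"dy":0.3,"dz":0,"twist":-20},{"dx":0.2,"dy":0.3,"dz":0,"twist":-29.3},{"dx":0.2,"dy":0.3,"dz":0,"twist":-29.3},{"dx":0.2,"dy":0.3,"dz":2,"twist":-29.3},{"dx":0.2,"dy":0.3,"dz":5,"twist":-29.3},{"dx":0.2,"dy":0.3,"dz":7.5,"twist":-29.3},{"dx":0.2,"dy":0.3,"dz":8.5,"twist":-29.3},{"dx":0.2,"dy":0.3,"dz":8.6,"twist":-29.3},{"dx":0.2,"dy":0.3,"dz":8.6,"twist":-29.3}]' 90 30; python3 -m pendant '[{"dx":0,"dy":0,"dz":0,"twist":0},{"dx":0,"dy":0,"dz":0,"twist":0},{"dx":0,"dy":0,"dz":0,"twist":0},{"dx":0,"dy":0,"dz":0,"twist":0},{"dx":0,"dy":0,"dz":0,"twist":0},{"dx":0,"dy":0,"dz":0,"twist":0}]' 0 30; python3 -c "
from h import *
goto(.4992,.1595,.0617,98.5)"
```

```text
time: 19.45
eef_pos: [0.4753, 0.3291, 0.0626]
tcp_rot: [-0.068, 0.998, 0.0, 0.001]
contact_force: [0.1, -0.7, -0.4]
opening: 0.902
finger_force: 0.0
time: 20.2
eef_pos: [0.4748, 0.3289, 0.0623]
tcp_rot: [-0.069, 0.998, -0.0, 0.0]
contact_force: [-1.3, 0.3, 4.2]
opening: 0.152
finger_force: 33.4
t 20.2 shift [ -0.1  -17.11   0.06] twist -0.6 cur [0.4748 0.3289 0.0623] 97.9 F [-1.3  0.3  4.2]
```

```bash
python3 -m pendant '[{"dx":0,"dy":-1,"dz":0,"twist":0},{"dx":0,"dy":-3,"dz":0,"twist":0},{"dx":0,"dy":-5,"dz":0,"twist":0},{"dx":0,"dy":-7,"dz":0,"twist":0},{"dx":-0.1,"dy":-9,"dz":0,"twist":0},{"dx":-0.1,"dy":-11,"dz":0,"twist":0},{"dx":-0.1,"dy":-13,"dz":0,"twist":0},{"dx":-0.1,"dy":-15,"dz":0,"twist":0},{"dx":-0.1,"dy":-16.3,"dz":0,"twist":0},{"dx":-0.1,"dy":-16.5,"dz":0,"twist":0}]'; python3 -m pendant '[{"dx":0,"dy":-0.2,"dz":0,"twist":0},{"dx":0,"dy":-0.4,"dz":0,"twist":0},{"dx":0,"dy":-0.6,"dz":0,"twist":0},{"dx":0,"dy":-0.6,"dz":0,"twist":0}]'
```

```text
time: 21.45
eef_pos: [0.5, 0.1639, 0.0622]
tcp_rot: [-0.067, 0.998, 0.0, 0.002]
contact_force: [6.1, 2.2, -0.9]
opening: 0.152
finger_force: 33.3
time: 21.95
eef_pos: [0.5008, 0.1594, 0.0623]
tcp_rot: [-0.068, 0.998, 0.001, 0.003]
contact_force: [7.5, 5.8, -0.6]
opening: 0.153
finger_force: 33.2
```

```bash
python3 -m pendant '[{"dx":0,"dy":-0.2,"dz":0,"twist":0},{"dx":0,"dy":-0.4,"dz":0,"twist":0},{"dx":0,"dy":-0.4,"dz":0,"twist":0}]'; python3 -m pendant '[{"dx":0,"dy":-0.2,"dz":0,"twist":0},{"dx":0,"dy":-0.3,"dz":0,"twist":0},{"dx":0,"dy":-0.3,"dz":0,"twist":0}]'
```

```text
time: 22.32
eef_pos: [0.5007, 0.1592, 0.0622]
tcp_rot: [-0.066, 0.998, 0.005, 0.003]
contact_force: [6.1, 19.0, -1.7]
opening: 0.153
finger_force: 34.1
time: 22.7
eef_pos: [0.5008, 0.159, 0.0623]
tcp_rot: [-0.065, 0.998, 0.008, 0.003]
contact_force: [6.3, 28.6, -1.8]
opening: 0.155
finger_force: 35.2
```

Shut against its stop. I take off the load, release, lift and check.

```bash
python3 -m pendant '[{"dx":0,"dy":0.3,"dz":0,"twist":0},{"dx":0,"dy":0.6,"dz":0,"twist":0},{"dx":0,"dy":0.6,"dz":0,"twist":0}]'; python3 -m pendant '[{"dx":0,"dy":0,"dz":0,"twist":0},{"dx":0,"dy":0,"dz":0,"twist":0},{"dx":0,"dy":0,"dz":0,"twist":0},{"dx":0,"dy":0,"dz":0,"twist":0},{"dx":0,"dy":0,"dz":-2,"twist":0},{"dx":0,"dy":0,"dz":-6,"twist":0},{"dx":0,"dy":0,"dz":-12,"twist":0},{"dx":0,"dy":6,"dz":-14,"twist":0},{"dx":0,"dy":12,"dz":-14,"twist":0},{"dx":0,"dy":18,"dz":-14,"twist":0}]' 80;python3 -m pendant '[{"dx":0,"dy":6,"dz":0,"twist":0},{"dx":0,"dy":12,"dz":0,"twist":0},{"dx":0,"dy":12,"dz":0,"twist":0}]'; python3 - <<'E'
from h import *
b=np.radians(8.5)
i,W=cap('top','top7');i2,_=cap('scene','scene7'); z=W[...,2]; g=i[...,1].astype(int)>i[...,0].astype(int)*1.3
m=g&(z>.045)&(z<.064)&(W[...,0]>.4)&(W[...,0]<.6)&(W[...,1]>0)&(W[...,1]<.4)
D=W[...,:2]-np.array([.4992,.1595]);Y=-D[...,0]*np.sin(b)+D[...,1]*np.cos(b)
print(m.sum(),np.percentile(Y[m],[0,1,99,100]).round(4),cv2.minAreaRect((W[m][:,:2]*1000).astype(np.float32)))
i=cv2.imread('pics/scene7.png');j=cv2.imread('pics/top7.png')
cv2.imwrite('pics/c7.png',np.hstack([cv2.resize(i,(400,400)),cv2.resize(j,(400,400))]))
E
```

```text
time: 23.08
eef_pos: [0.5007, 0.1593, 0.0623]
tcp_rot: [-0.068, 0.998, 0.001, 0.003]
contact_force: [6.6, 7.4, -0.9]
opening: 0.154
finger_force: 33.2
time: 24.32
eef_pos: [0.4744, 0.3384, 0.2027]
tcp_rot: [-0.068, 0.998, 0.0, 0.001]
contact_force: [0.3, 0.3, -0.5]
opening: 0.796
finger_force: 0.0
time: 24.7
eef_pos: [0.4567, 0.459, 0.2012]
tcp_rot: [-0.071, 0.998, 0.0, -0.0]
contact_force: [0.0, 0.2, 1.2]
opening: 0.802
finger_force: 0.0
3635 [-0.0971 -0.094   0.1022  0.1054] ((499.33905029296875, 163.7538299560547), (106.34673309326172, 202.44593811035156), 8.628010749816895)
```

View pics/c7.png

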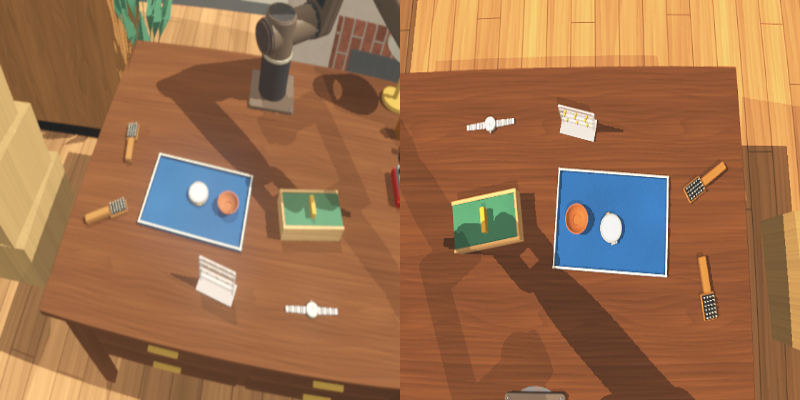

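The box is shut: the cover sits inside its frame with the rib at its centre, and the stop-to-stop travel was 172.7 mm. The compact, dish, watch and stand are where they were, and the arm is clear.

```bash
python3 -c "
from plant import ctrl
print(ctrl.sign_off())"
```

```text
the job is handed in; nothing more can be done
None
```

The hairbrush lies flat, bristles up, in the vanity box with the cover slid shut against its stop; the compact, dish, watch and stand were left alone, and the job was handed in at about 25 s.

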